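# Close the sloping terminal box

### The job

Close the terminal box: draw its sliding bolt back, seat the larger of the two loose cover plates flat on the sloping face, fully down over both pins, then push the bolt fully home over the cover's edge. Leave the smaller cover plate, the screwdriver and the calipers where they lie, and let go of everything at the end.

Things in the scene. Friction and masses are not known exactly. Their poses are not given: they have to be found in the camera images.
- housing: Fixed grey terminal box on a dark steel bracket (footprint 205 x 150 mm, highest point about 0.16 m). Its face, 165 x 150 mm, slopes up at 30 degrees away from the robot. Origin on the table under the seat's centre, x away from the robot, y left, z up.
- seat (a point): Centre of the cover's seat, on the face's surface, 78 mm above the table. x points up the slope, y left along the face, z straight out of the face, which reaches from x -55 to 110, y -75 to 75 mm. The cover belongs flat on the face, centred here, its long side along y, handle outwards; half a turn round fits too. The recess inside holds terminals.
- pin_low (a point): Root, on the face, of the lower right steel pin, at (x, y) = (-30, -50) mm from the seat's centre. The pin is 8 mm thick and stands 14 mm out of the face, its last 6 mm tapered to 3 mm. Axes as the seat.
- pin_high (a point): Root, on the face, of the upper left steel pin, at (x, y) = (30, 50) mm from the seat's centre. The pin is 8 mm thick and stands 14 mm out of the face, its last 6 mm tapered to 3 mm. Axes as the seat.
- bolt (a joint): Flat steel bolt sliding along the seat's x at the seat's upper edge. 0 = fully home (tip overlaps the cover's edge by 13 mm, 2.5 mm above the plate); 0.020 m = fully back (tip 7 mm clear of it). Stays where left; about 2.5 N moves it. Starts nearly or fully home. Rails at either side (seat x 60 to 105, y +-16 mm) stand 12 mm, a strap (x 97 to 105 mm) 17 mm off the face.
- bolt_knob (a point): Point on the axis of the bolt's round knob, 14 mm across, which stands along the seat's z from 13.5 to 48.5 mm off the face; this point is 38 mm off it. With the bolt home it is at (62, 0, 38) mm from the seat's centre and moves along the seat's x with the bolt. Axes as the seat.
- cover_grip (a point): Handle of the larger loose cover plate (0.17 to 0.35 kg), lying flat, handle up. Plate 90 (x) x 130 (y) x 5 mm, 12 mm holes at (x, y) = (-30, -50), (30, 50) mm. Handle: a bridge along x, 56 long, 12 mm wide; its bar is 23 to 37 mm above the plate's underside, a leg under each end. This point: middle of the plate, 28 mm above its underside; z out of the plate.
- small_cover_grip (a point): The same point on the smaller loose cover plate: plate 70 x 100 x 5 mm with the same handle; it fits another box and is not used.
- screwdriver: Screwdriver with dark handle, 266 mm long, 34 mm high, lying between the robot and the box; not used.
- calipers: Calipers, 240 x 76 x 14 mm, lying left of the box; not used.
Things that resemble listed ones, but are neither listed nor needed, are in the scene too. Leave any red look-alike of the part that bears cover_grip alone.

How it is judged:
By the outcome, as a careful person would: the job done as asked, in the order asked, and still so for the second after the job is handed in, with the robot touching nothing.
It also fails if it takes over 64 s, if anything falls off the work surface, if the arm or the gripper's body presses on something with over 40 N, if the wrist force passes 120 N, or if a joint passes its speed limit or range.

### The arm

A 7-joint arm with a two-finger parallel gripper is mounted at the origin on a cart in front of the work surface, level with it; the furniture and walls round the work are solid. World frame = base frame: x ahead of the robot, y to its left, z up, the work surface at z = 0. Lengths are in m, angles in rad, forces in N, time in s.
With the tool pointing down it reaches from about 0.4 to 0.85 m from the base axis. Payload 4.4 kg.
Tool frame: the origin (TCP) lies on the centre line of the jaws, within the pads' length; the fingertips stand 11 mm ahead of it and the grasp point (between the pads) lies 8 mm behind it; x points along the fingers, z is the direction in which the jaws open and shut, and the axes are right-handed (so a half turn about x gives the same grasp; the last joint's range is limited). The gripper opens to 94 mm and grips with 3 to 60 N. Pads are 16 mm wide; open, the fingers measure 119 mm over their backs; the gripper's body (75 mm by 177 mm) begins 78 mm behind the grasp point.
Start: joints at [-1.257, 0.628, 0.038, 1.517, -0.027, 0.996, -0.02], TCP at [0.241, 0.604, 0.216] pointing down, gripper open.
Joint ranges: [-3.06, 3.06], [-0.37, 2.12], [-1.25, 1.32], [0.18, 2.47], [-1.1, 4.24], [0.23, 1.98], [-2.94, 2.94]. Speed limits (rad/s): [2.57, 2.57, 3.14, 3.14, 3.14, 3.14, 3.14].

### API

Orientations are given as a unit quaternion [w, x, y, z].
In Python, from rig import r gives the robot as it stands.
- The arm moves only by the tool apply_moves, never from a script. Its argument "moves" is one flat list of numbers, 7 for each row, row after row: the shift along the tool's x, y, z in m, then the turn, a rotation vector about the tool's x, y, z in degrees, then the closure, from 0 (fully open) to 1 (shut). A call has 1 to 20 rows; each row is the pose to reach, as a shift and turn from the pose measured when the call began, along the tool's axes at that moment; what a row does not reach only later rows make up. A row lasts 1/12 s, in which the tool goes at most 41.7 mm and 7.16 degrees, less where a joint would pass 70% of its speed; a pose out of reach is approached as far as the arm can. A call with a gripper value outside its range is refused whole. The fingers move at their own pace and stop on an object; "newtons" is the grip in N (left out, the last holds). Time passes only in rows, so rows that repeat a pose let the fingers close. It gives the time, the measured TCP pose, the force and the opening at its end, in the units of the state.
- r.state(): the state, without advancing time (a new reading comes with each control period).
- r.read_camera(name): name is "scene" or "top" or "wrist"; returns a dict with "img" (480x640x3 uint8, red, green, blue), "z_map" (480x640 float32, m along the optical axis (not along the pixel's ray), 0 where there is no reading), "fx", "fy", "cx", "cy" (pixels), "rvec" (rotation vector, rad) and "tvec" (3), from world to camera coordinates, as OpenCV has them. Camera axes: x right, y down, z forward; pixel columns grow to the right and rows downward; lengths in m; the calibration is good to about 2 mm. A picture is of the moment at which its call begins.
- r.finish_job(): hands the job in, once; it reports no verdict.
The state is a dict: "time_s": time; "joint_positions": joint angles; "qvel": joint speeds; "joint_torque": joint torques, N m; "tool_pos": TCP position; "eef_rot": TCP orientation; "force": force on the tool from outside, world axes, zero at the start; "wrist_torque": the same for the moment, N m; "opening": finger opening in m.
Only numpy, scipy, OpenCV 4.12 (cv2) and the standard library are available. Lean on these libraries where they do the work, as an engineer would, in place of code of your own. Each camera call takes 0.05 s, during which the arm holds its last target.

## Working session

There is one attempt and no reset: what is moved stays moved. The work goes in short steps, Python scripts to look and compute and a tool call to move; the robot and the scene stay as the last step left them, time stands still between calls to the robot, and variables do not carry over. Pictures are saved under pics/ and viewed, and the job is handed in when it is done.

Besides the shell and the picture viewer there is one more tool, called after ">>>" as name(argument=value, ...) on one line, values as JSON. apply_moves: Moves the arm, as the interface text tells. Its arguments: {"type":"object","properties":{"moves":{"type":"array","items":{"type":"number"}},"newtons":{"type":"number"}},"required":["moves"]}

```bash
ls; mkdir -p pics
python3 - <<'E'
from rig import r
import cv2,pickle
print(r.state())
for n in ["scene","top","wrist"]:
    c=r.read_camera(n); pickle.dump(c,open(f"{n}0.pkl","wb"))
    cv2.imwrite(f"pics/{n}0.png",c["img"][:,:,::-1]); print(n,c["fx"],c["fy"],c["cx"],c["cy"],c["rvec"],c["tvec"])
E
```

```text
pics
{'time_s': 0.0, 'joint_positions': array([-1.25680325,  0.62931706,  0.03844578,  1.51835036, -0.02701548,
        0.99629871, -0.02003023]), 'qvel': array([ 0.00021372,  0.00135906,  0.00019049, -0.00314892, -0.00121132,
       -0.00180449,  0.00231714]), 'joint_torque': array([ 4.57333772e-04, -5.49751782e+01,  1.14388123e+00, -1.86645412e+01,
       -5.21008484e-02,  2.34593143e-02,  1.52305838e-04]), 'tool_pos': array([0.24070662, 0.60309908, 0.21557865]), 'eef_rot': array([ 0.58485775, -0.39699243,  0.58593921,  0.3962495 ]), 'force': array([ 0.11423267, -0.61991261, -0.00369512]), 'wrist_torque': array([-0.01804892,  0.00045656,  0.03683636]), 'opening': 0.09411079660724594}
scene 594.7316037991887 594.7316037991887 327.2810073663697 237.6165928382344 [ 2.06399433 -1.03408567  0.46925983] [-0.28217914  0.34507504  1.05690521]
top 476.8870650550604 476.8870650550604 318.97597686607975 240.32795283069945 [ 2.13781494 -2.18190143  0.16934293] [0.02531354 0.54334194 1.17806848]
wrist 335.9318154992019 335.9318154992019 318.2346537485758 243.36152250614288 [-2.43256072 -1.64744861 -0.19345134] [-0.64910298 -0.02336217  0.39046536]
```

View pics/scene0.png

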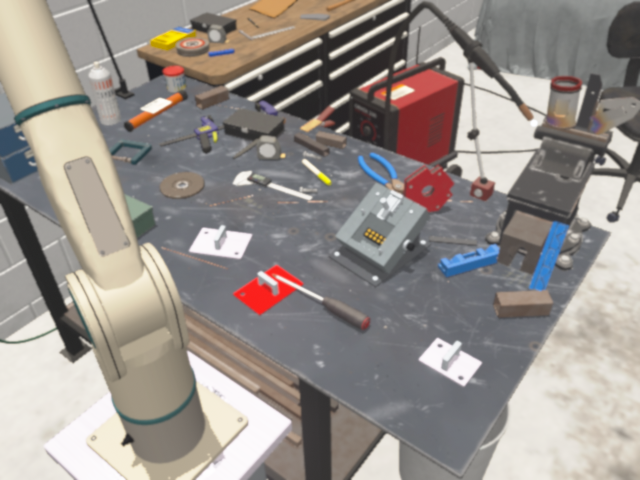

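View pics/top0.png

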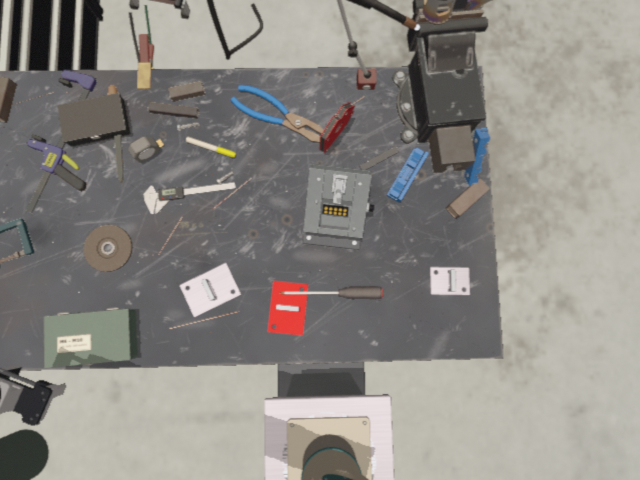

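View pics/wrist0.png

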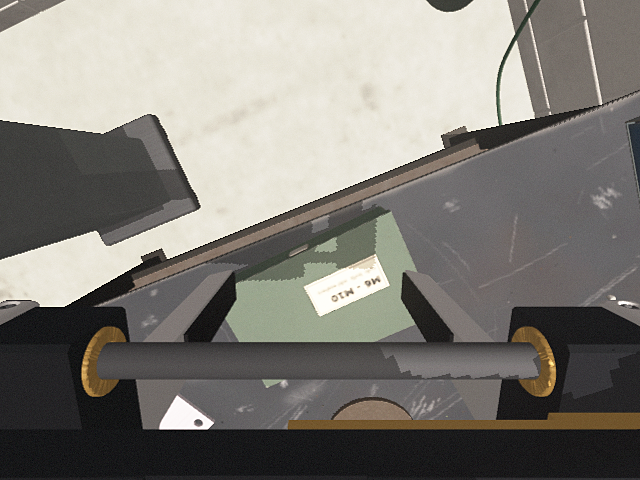

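The white plates are at top (210,289) and (450,281), and the red look-alike is at (288,308). The box is at about (337,205). Next I'll measure sizes and fit the face plane.

```bash
cat > h.py <<'E'
import numpy as np,cv2,pickle
from scipy.spatial.transform import Rotation as R
def cam(c):
    return cv2.Rodrigues(c["rvec"])[0],np.array(c["tvec"]).ravel()
def ray(c,uv):
    M,t=cam(c); uv=np.atleast_2d(uv).astype(float)
    d=np.c_[(uv[:,0]-c["cx"])/c["fx"],(uv[:,1]-c["cy"])/c["fy"],np.ones(len(uv))]
    return -M.T@t,d@M
def onplane(c,uv,n=(0,0,1),d=0.):
    o,v=ray(c,uv); n=np.array(n); s=(d-o@n)/(v@n); return o+v*s[:,None]
def proj(c,P):
    M,t=cam(c); q=np.atleast_2d(P)@M.T+t
    return np.c_[q[:,0]/q[:,2]*c["fx"]+c["cx"],q[:,1]/q[:,2]*c["fy"]+c["cy"]]
def cloud(c):
    M,t=cam(c); z=c["z_map"]; v,u=np.mgrid[:480,:640]
    q=np.stack([(u-c["cx"])/c["fx"]*z,(v-c["cy"])/c["fy"]*z,z],-1)
    P=(q-t)@M; P[z<=0]=np.nan; return P
def quat(R_): q=R_.as_quat(); return q[[3,0,1,2]]
E
python3 - <<'E'
from h import *
c=pickle.load(open("top0.pkl","rb")); img=c["img"]
hsv=cv2.cvtColor(img,cv2.COLOR_RGB2HSV)
m=((hsv[...,1]<40)&(hsv[...,2]>190)).astype(np.uint8)
m[:, :][355:]=0; m[:240]=0; m[:,490:]=0
m=cv2.morphologyEx(m,cv2.MORPH_CLOSE,np.ones((9,9)))
for k in cv2.findContours(m,0,2)[0]:
    if cv2.contourArea(k)<150: continue
    w=onplane(c,k.reshape(-1,2),d=.005)
    rr=cv2.minAreaRect((w[:,:2]*1000).astype(np.float32)); print(rr,cv2.contourArea(k),cv2.boundingRect(k))
b=img[140:350,140:480]; cv2.imwrite("pics/crop1.png",cv2.resize(b[:,:,::-1],None,fx=2.35,fy=2.35,interpolation=3))
P=cloud(c)
for u,v in [(210,289),(195,285),(450,281),(440,275),(320,190),(360,190),(320,225),(360,228),(308,237),(343,182)]: print(u,v,P[v,u].round(4))
E
```

```text
((299.6490173339844, 636.8399047851562), (38.663658142089844, 82.23554992675781), 2.9957680702209473) 463.0 (57, 334, 34, 18)
((435.4118957519531, -324.59051513671875), (99.07564544677734, 69.77268981933594), 86.93841552734375) 950.0 (431, 267, 39, 28)
((426.136474609375, 296.7357177734375), (89.71993255615234, 130.87554931640625), 24.8612060546875) 1720.0 (180, 264, 60, 53)
210 289 [0.4265 0.292  0.025 ]
195 285 [0.4382 0.3337 0.0088]
450 281 [ 0.4336 -0.3159  0.0343]
440 275 [ 0.4508 -0.2982  0.0094]
320 190 [0.6577 0.0106 0.1073]
360 190 [ 0.6543 -0.0862  0.1145]
320 225 [0.5858 0.0104 0.0223]
360 228 [ 0.5695 -0.0887  0.0625]
308 237 [0.557  0.0421 0.0084]
343 182 [ 0.6698 -0.044   0.1337]
```

View pics/crop1.png

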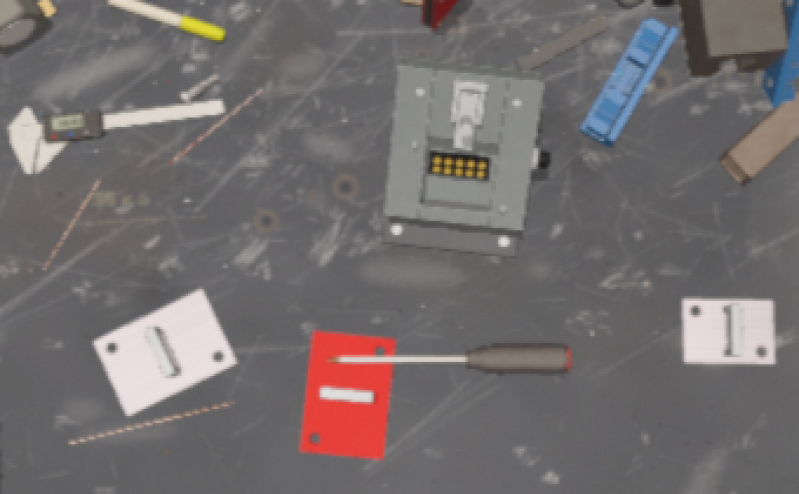

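The left white plate measures 90 x 131 mm, so it is the larger one. Its centre is at (0.426, 0.297) and its hole diagonal matches. The right white plate is 70 x 99 mm, the small one. The red plate is the look-alike. Next is an enlarged crop to confirm, then the housing pose.

Run:
```python
from h import *
s=pickle.load(open("scene0.pkl","rb"))
c=pickle.load(open("top0.pkl","rb"))
a=cv2.resize(c["img"][255:325,170:250],(400,350),interpolation=3)
b=cv2.resize(c["img"][155:255,290:390],(400,400),interpolation=3)
d=cv2.resize(s["img"][170:290,320:440],(400,400),interpolation=3)
o=np.zeros((400,800,3),np.uint8);o[:400,:400]=b;o[:400,400:]=d
cv2.imwrite("pics/box.png",o[:,:,::-1]);cv2.imwrite("pics/plate.png",a[:,:,::-1])
for n,c in(("top",c),("scene",s)):
    P=cloud(c).reshape(-1,3)
    k=(P[:,0]>.5)&(P[:,0]<.78)&(abs(P[:,1]+.03)<.12)&(P[:,2]>.03)&(P[:,2]<.2)
    Q=P[k]; best=0
    rng=np.random.default_rng(0)
    for i in range(500):
        p=Q[rng.choice(len(Q),3,False)]; nn=np.cross(p[1]-p[0],p[2]-p[0]); L=np.linalg.norm(nn)
        if L<1e-5: continue
        nn/=L; nn*=np.sign(nn[2]); e=abs((Q-p[0])@nn)<.003
        if nn[2]<.95 and e.sum()>best: best=e.sum(); E=e
    ctr=Q[E].mean(0); nn=np.linalg.svd(Q[E]-ctr)[2][2]; nn*=np.sign(nn[2])
    print(n,best,len(Q),ctr,nn,"tilt",np.degrees(np.arccos(nn[2])),"yaw",np.degrees(np.arctan2(-nn[1],-nn[0])))
```

```text
top 2283 3903 [ 0.63302998 -0.02857307  0.09563005] [-0.49518716  0.06785221  0.86613264] tilt 29.987709400201897 yaw -7.8022722145097365
scene 2115 4624 [ 0.62671573 -0.03774225  0.09230153] [-0.49352002  0.06532933  0.86727739] tilt 29.856220522580866 yaw -7.540643280919321
```

View pics/box.png

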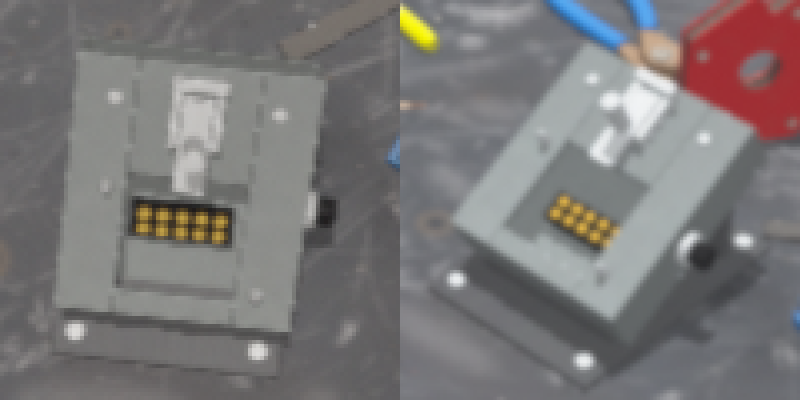

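View pics/plate.png

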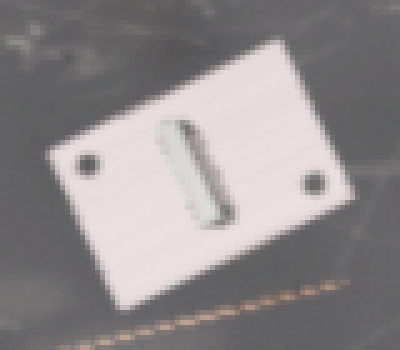

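Run:
```python
from h import *
c=pickle.load(open("top0.pkl","rb")); s=pickle.load(open("scene0.pkl","rb"))
n=np.array([-.4945,.0666,.8667]); n/=np.linalg.norm(n)
for nm,c,k,C,pins in (("top",c,lambda p:np.array(p)/4+[290-.4,155-.4],[(77,52),(326,78),(290,332),(55,306)],[(106,186),(256,295)]),
  ("scene",s,lambda p:(np.array(p)-[400,0])*.3+[320-.35,170-.35],[(592,45),(757,127),(613,320),(454,220)],[(543,138),(602,272)])):
    d=n@np.array([.633,-.0286,.0956]); X=onplane(c,k(C),n,d); 
    print(nm,X.round(4).tolist())
    xs=np.array([X[0]-X[3],X[1]-X[2]]).mean(0); ys=np.array([X[0]-X[1],X[3]-X[2]]).mean(0)
    print("len",np.linalg.norm(xs),np.linalg.norm(ys)," yaw from ys",np.degrees(np.arctan2(-ys[0],ys[1])))
    yaw=np.radians(-7.7); y=np.array([-np.sin(yaw),np.cos(yaw),0]); x=np.cross(y,n)
    o=X.mean(0)-27.5e-3*x; print("seat",o)
    print("pins", [(x@(p-o),y@(p-o)) for p in onplane(c,k(pins),n,d+.008)])
```

```text
top [[0.7068, 0.0367, 0.1327], [0.6881, -0.112, 0.1335], [0.5466, -0.0944, 0.0514], [0.5661, 0.0534, 0.0511]]
len 0.1640401646140476 0.1495005387105757  yaw from ys -7.320918347906374
seat [ 0.60329228 -0.02586626  0.07844004]
pins [(np.float64(0.030052477019722097), np.float64(0.049783337692680736)), (np.float64(-0.029183478133830407), np.float64(-0.050360714368777336))]
scene [[0.7038, 0.0277, 0.1317], [0.6865, -0.1165, 0.1329], [0.5453, -0.0976, 0.0508], [0.566, 0.0485, 0.0515]]
len 0.1626557495665647 0.14631575601516636  yaw from ys -7.471694041376136
seat [ 0.60179417 -0.03127595  0.07800098]
pins [(np.float64(0.028080331655011826), np.float64(0.051961627020744174)), (np.float64(-0.032167978613333995), np.float64(-0.049368481040568055))]
```

```bash
cat >> h.py <<'E'
YAW=np.radians(-7.5); SEAT=np.array([.6033,-.0262,.078])
def seatR(yaw=None):
    yaw=YAW if yaw is None else yaw
    return R.from_euler('z',yaw)*R.from_euler('y',-30,degrees=True)
def S(p): return SEAT+seatR().apply(np.array(p))
def Rq(q): return R.from_quat(np.array(q)[[1,2,3,0]])
def toolR(zdir,xdir):
    x=np.array(xdir)/np.linalg.norm(xdir); z=np.array(zdir,float); z-=x*(z@x); z/=np.linalg.norm(z)
    return R.from_matrix(np.c_[x,np.cross(z,x),z])
def rel(st,pos,rot,grasp=True):
    """pos is where the grasp point (8mm behind TCP) should be"""
    R0=Rq(st["eef_rot"]); pos=np.array(pos)
    if grasp: pos=pos+rot.apply([.008,0,0])
    return R0.inv().apply(pos-st["tool_pos"]).round(4),(R0.inv()*rot).as_rotvec(degrees=True).round(2)
def facetool(sg=1):
    M=seatR().as_matrix(); return toolR(sg*M[:,1],-M[:,2])
E
python3 - <<'E'
from h import *
from rig import r
st=r.state(); R0=Rq(st["eef_rot"]); print(R0.as_matrix().round(3))
w=pickle.load(open("wrist0.pkl","rb")); M,t=cam(w)
print("cam in tool",R0.inv().apply(-M.T@t-st["tool_pos"]),"\n",(R0.as_matrix().T@M.T).round(3))
for sg in(1,-1): print(rel(st,S([.062,0,.130]),facetool(sg)), S([.062,0,.13]))
E
```

```text
[[-0.    -0.929  0.371]
 [-0.001  0.371  0.929]
 [-1.    -0.    -0.001]]
cam in tool [-0.16783078  0.06851447  0.00021554] 
 [[ 0.001 -0.235  0.972]
 [-0.001 -0.972 -0.235]
 [ 1.    -0.    -0.001]]
(array([ 0.0018, -0.5629, -0.452 ]), array([-13.91,  -3.81, -29.85])) [ 0.5920903  -0.02472422  0.2215833 ]
(array([ 0.0018, -0.5629, -0.452 ]), array([160.49, -43.01,   5.49])) [ 0.5920903  -0.02472422  0.2215833 ]
```

>>> apply_moves(moves=[-0.03,-0.14,-0.11,-3,-1,-7,0,-0.03,-0.28,-0.22,-7,-2,-15,0,-0.03,-0.28,-0.22,-7,-2,-15,0,-0.03,-0.28,-0.22,-7,-2,-15,0,-0.03,-0.28,-0.22,-7,-2,-15,0,-0.03,-0.28,-0.22,-7,-2,-15,0,-0.03,-0.28,-0.22,-7,-2,-15,0,-0.02,-0.563,-0.452,-13.9,-3.8,-29.8,0,-0.02,-0.563,-0.452,-13.9,-3.8,-29.8,0,-0.02,-0.563,-0.452,-13.9,-3.8,-29.8,0,-0.02,-0.563,-0.452,-13.9,-3.8,-29.8,0,-0.02,-0.563,-0.452,-13.9,-3.8,-29.8,0,-0.02,-0.563,-0.452,-13.9,-3.8,-29.8,0,-0.02,-0.563,-0.452,-13.9,-3.8,-29.8,0,-0.02,-0.563,-0.452,-13.9,-3.8,-29.8,0,-0.02,-0.563,-0.452,-13.9,-3.8,-29.8,0,-0.02,-0.563,-0.452,-13.9,-3.8,-29.8,0,-0.02,-0.563,-0.452,-13.9,-3.8,-29.8,0,-0.02,-0.563,-0.452,-13.9,-3.8,-29.8,0,-0.02,-0.563,-0.452,-13.9,-3.8,-29.8,0])

```text
time_s: 1.82
tool_pos: [0.5931, -0.0186, 0.2361]
eef_rot: [0.634, -0.588, 0.393, 0.314]
force: [0.4, 0.2, -0.9]
opening: 0.0939
```

Run:
```python
from h import *
from rig import r
st=r.state(); c=r.read_camera("wrist"); pickle.dump(c,open("wrist1.pkl","wb"))
cv2.imwrite("pics/wrist1.png",c["img"][:,:,::-1])
print(rel(st,S([.062,0,.130]),facetool(1)),st["joint_positions"].round(2))
```

```text
(array([ 0.0205,  0.0074, -0.0062]), array([ 0.1 ,  0.08, -0.09])) [ 0.15  0.36 -0.3   2.17  1.09  0.25  0.31]
```

View pics/wrist1.png

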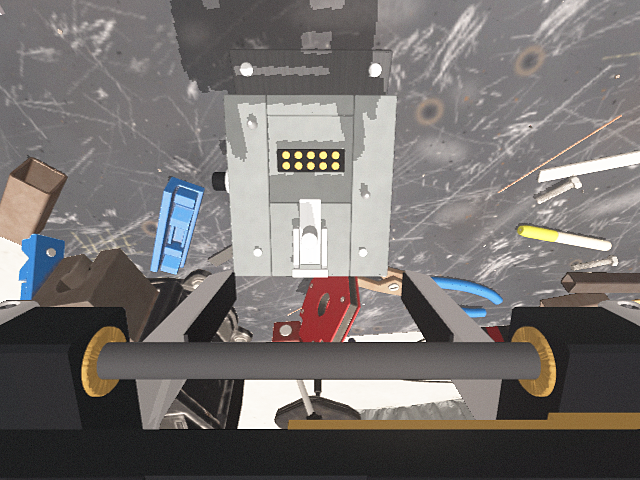

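Run:
```python
from h import *
c=pickle.load(open("wrist1.pkl","rb")); img=c["img"][:,:,::-1].copy()
i=cv2.resize(img[40:300,200:420],(660,780),interpolation=3)
def dot(p,col):
    u,v=(proj(c,S(p))[0]-[200,40])*3; cv2.drawMarker(i,(int(u),int(v)),col,0,14,1)
for p in [(-.055,-.075,0),(-.055,.075,0),(.11,.075,0),(.11,-.075,0)]: dot(p,(0,0,255))
for p in [(-.03,-.05,.014),(.03,.05,.014)]: dot(p,(255,0,0))
dot((.062,0,.0485),(0,255,0)); dot((.082,0,.0485),(0,200,255))
cv2.imwrite("pics/w1c.png",cv2.resize(i,(500,591)))
n=seatR().as_matrix()[:,2]; d=n@SEAT
M=seatR()
X=onplane(c,[(225,95),(397,95),(388,276),(232,276)],n,d); print((M.inv().apply(X-SEAT)*1000).round(1))
```

```text
[[-55.5 -73.8  -0. ]
 [-55.7  74.2  -0. ]
 [108.3  74.6  -0. ]
 [108.5 -77.4  -0. ]]
```

View pics/w1c.png

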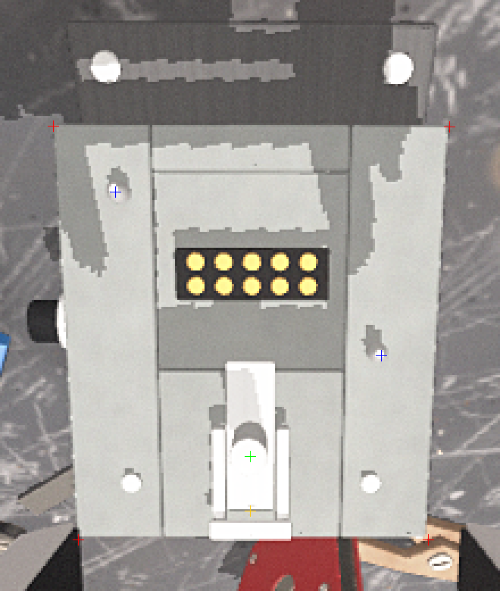

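The projected model lies on the corners, pins and knob to within 1–2 mm, and the bolt is at or near home. I'll descend onto the knob.

>>> apply_moves(moves=[0.03,0.007,-0.006,0,0,0,0.3,0.06,0.007,-0.006,0,0,0,0.5,0.09,0.007,-0.006,0,0,0,0.5,0.112,0.007,-0.006,0,0,0,0.5,0.112,0.007,-0.006,0,0,0,0.5,0.112,0.007,-0.006,0,0,0,0.5,0.112,0.007,-0.006,0,0,0,0.5], newtons=15)

```text
time_s: 2.45
tool_pos: [0.6429, -0.0484, 0.1349]
eef_rot: [0.636, -0.584, 0.401, 0.306]
force: [-0.8, 0.7, 0.4]
opening: 0.0506
```

Run:
```python
from h import *
from rig import r
st=r.state(); c=r.read_camera("wrist")
cv2.imwrite("pics/wrist2.png",c["img"][:,:,::-1])
print(rel(st,S([.062,0,.038]),facetool(1)),st["joint_positions"].round(2),st["force"],st["time_s"],st["opening"])
```

```text
(array([-0.0021,  0.0032,  0.0167]), array([-0.93, -0.81, -0.16])) [ 0.24  0.61 -0.37  2.13  1.9   0.31 -0.43] [-0.82320269  0.65499043  0.38553184] 2.45 0.05059909103074407
```

View pics/wrist2.png

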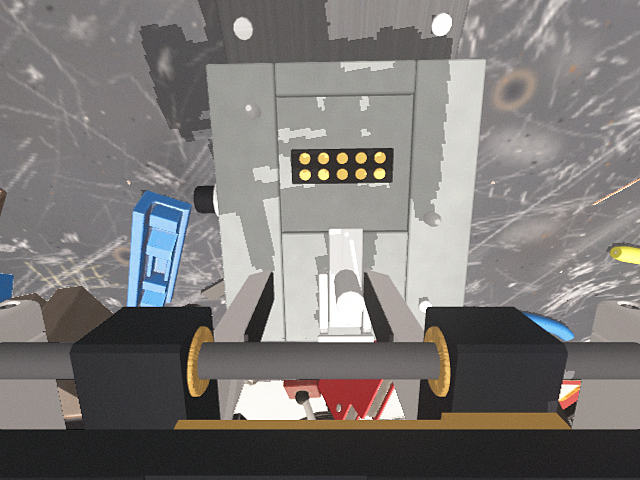

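The tool sits 17 mm sideways of the knob (knob at (348,285), near the right finger). I'll correct that.

>>> apply_moves(moves=[-0.002,0.003,0.017,-0.9,-0.8,-0.2,0.5,-0.002,0.003,0.017,-0.9,-0.8,-0.2,0.5,-0.002,0.003,0.017,-0.9,-0.8,-0.2,0.5,-0.002,0.003,0.017,-0.9,-0.8,-0.2,0.5])

```text
time_s: 2.83
tool_pos: [0.6423, -0.0302, 0.1373]
eef_rot: [0.635, -0.589, 0.392, 0.312]
force: [-0.3, 0.0, 0.6]
opening: 0.0468
```

Run:
```python
from h import *
from rig import r
st=r.state(); c=r.read_camera("wrist")
cv2.imwrite("pics/wrist3.png",c["img"][:,:,::-1])
print(rel(st,S([.062,0,.038]),facetool(1)),st["joint_positions"].round(2),st["force"],st["time_s"],st["opening"])
```

```text
(array([ 0.0018,  0.0016, -0.0011]), array([0.04, 0.01, 0.22])) [ 0.22  0.61 -0.39  2.14  1.91  0.32 -0.45] [-0.34932481  0.00861045  0.56318885] 2.8333 0.046773006530881026
```

View pics/wrist3.png

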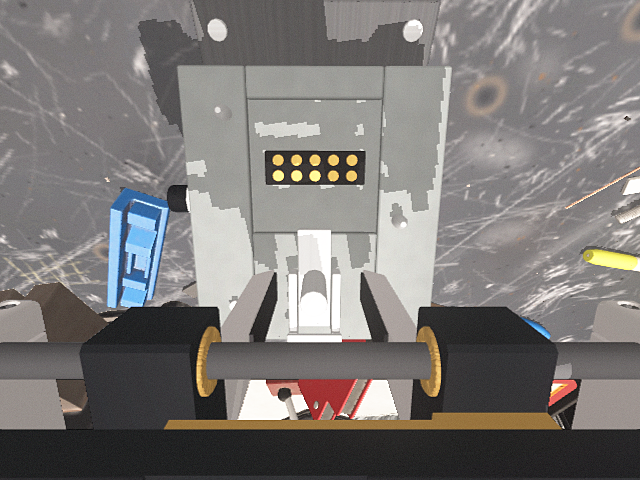

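The knob at (313,288) is centred between the pads. I'll close on it.

>>> apply_moves(moves=[0.001,0.001,-0.001,0,0,0,1,0.001,0.001,-0.001,0,0,0,1,0.001,0.001,-0.001,0,0,0,1,0.001,0.001,-0.001,0,0,0,1,0.001,0.001,-0.001,0,0,0,1,0.001,0.001,-0.001,0,0,0,1], newtons=15)

```text
time_s: 3.38
tool_pos: [0.6418, -0.0326, 0.1357]
eef_rot: [0.635, -0.589, 0.392, 0.311]
force: [-1.2, -1.6, 0.2]
opening: 0.0135
```

>>> apply_moves(moves=[0,-0.004,0,0,0,0,1,0,-0.008,0,0,0,0,1,0,-0.012,0,0,0,0,1,0,-0.016,0,0,0,0,1,0,-0.02,0,0,0,0,1,0,-0.022,0,0,0,0,1,0,-0.022,0,0,0,0,1,0,-0.022,0,0,0,0,1])

```text
time_s: 4.05
tool_pos: [0.6581, -0.0348, 0.1451]
eef_rot: [0.634, -0.588, 0.394, 0.312]
force: [-6.2, 0.2, 0.3]
opening: 0.0132
```

Run:
```python
from h import *
from rig import r
st=r.state(); c=r.read_camera("wrist")
cv2.imwrite("pics/wrist4.png",c["img"][:,:,::-1])
g=st["tool_pos"]-Rq(st["eef_rot"]).apply([.008,0,0])
print("grasp in seat",seatR().inv().apply(g-SEAT)*1000,seatR().inv().apply(st["force"]),st["joint_positions"].round(2))
```

```text
grasp in seat [81.54661848 -1.37112366 38.37010786] [-5.21482753 -0.59761713  3.35004438] [ 0.2   0.6  -0.34  2.09  1.76  0.28 -0.29]
```

View pics/wrist4.png

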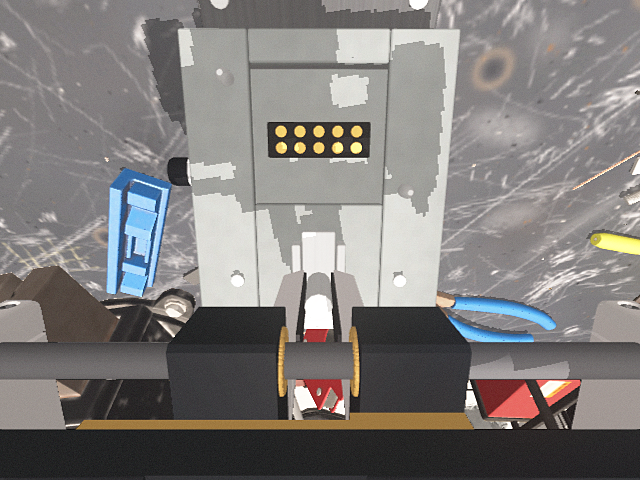

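>>> apply_moves(moves=[0,-0.004,0,0,0,0,1,0,-0.006,0,0,0,0,1,0,-0.006,0,0,0,0,1])

```text
time_s: 4.35
tool_pos: [0.6583, -0.0348, 0.1451]
eef_rot: [0.633, -0.586, 0.396, 0.315]
force: [-13.5, 0.4, 1.4]
opening: 0.0136
```

Run:
```python
from h import *
from rig import r
st=r.state()
g=st["tool_pos"]-Rq(st["eef_rot"]).apply([.008,0,0])
print("grasp in seat",seatR().inv().apply(g-SEAT)*1000,seatR().inv().apply(st["force"]),st["joint_positions"].round(2))
```

```text
grasp in seat [81.85480721 -1.36134336 38.24641016] [-10.92531817  -1.34385081   7.9250446 ] [ 0.2   0.6  -0.34  2.08  1.71  0.27 -0.24]
```

The bolt is on its back stop: x stayed at about 82 mm while the force doubled. The knob's y shows the seat frame is about 1.4 mm off in y. I'll release and retreat.

>>> apply_moves(moves=[0,0.003,0,0,0,0,0.6,0,0.003,0,0,0,0,0.5,0,0.003,0,0,0,0,0.5,-0.03,0.003,0,0,0,0,0.4,-0.06,0.003,0,0,0,0,0.4,-0.1,0.003,0,0,0,0,0.4,-0.1,0.003,0,0,0,0,0.4,-0.1,0.003,0,0,0,0,0.4])

```text
time_s: 5.02
tool_pos: [0.6083, -0.0274, 0.2343]
eef_rot: [0.634, -0.587, 0.394, 0.314]
force: [0.4, -0.7, -0.0]
opening: 0.0564
```

```bash
sed -i 's/^YAW=.*/YAW=np.radians(-7.5); SEAT=np.array([.6033-.0002,-.0262-.0013,.078])/' h.py
cat >> h.py <<'E'
PLATE=np.array([.4261,.2967,0.]); PA=24.9
def platetool(a=None):
    a=np.radians(PA if a is None else a); return toolR([-np.sin(a),np.cos(a),0],[0,0,-1])
E
python3 - <<'E'
from h import *
from rig import r
st=r.state()
print(rel(st,PLATE+[0,0,.16],platetool()),st["tool_pos"],st["joint_positions"].round(2))
E
```

```text
(array([-0.0394,  0.2345,  0.2974]), array([-31.69,  -8.43,  29.  ])) [ 0.60829665 -0.02741749  0.23430431] [ 0.29  0.39 -0.46  2.13  1.15  0.31  0.29]
```

>>> apply_moves(moves=[-0.04,0.04,0.04,-4,-1,4,0.3,-0.05,0.235,0.297,-31.7,-8.4,29,0.3,-0.05,0.235,0.297,-31.7,-8.4,29,0.3,-0.05,0.235,0.297,-31.7,-8.4,29,0.3,-0.05,0.235,0.297,-31.7,-8.4,29,0.3,-0.05,0.235,0.297,-31.7,-8.4,29,0.3,-0.05,0.235,0.297,-31.7,-8.4,29,0.3,-0.04,0.235,0.297,-31.7,-8.4,29,0.3,-0.04,0.235,0.297,-31.7,-8.4,29,0.3,-0.04,0.235,0.297,-31.7,-8.4,29,0.3,-0.04,0.235,0.297,-31.7,-8.4,29,0.3,-0.04,0.235,0.297,-31.7,-8.4,29,0.3,-0.04,0.235,0.297,-31.7,-8.4,29,0.3,-0.04,0.235,0.297,-31.7,-8.4,29,0.3])

```text
time_s: 6.18
tool_pos: [0.4268, 0.2949, 0.152]
eef_rot: [-0.381, 0.596, -0.382, -0.595]
force: [0.7, 0.3, -0.6]
opening: 0.0657
```

Run:
```python
from h import *
from rig import r
st=r.state(); c=r.read_camera("wrist"); pickle.dump(c,open("wrist5.pkl","wb"))
i=c["img"][:,:,::-1].copy()
for p in ([45,65,5],[45,-65,5],[-45,65,5],[-45,-65,5],[-30,-50,5],[30,50,5],[28,0,37],[-28,0,37]):
    w=PLATE+R.from_euler('z',PA,degrees=True).apply(np.array(p)/1000)
    u,v=proj(c,w)[0]; cv2.drawMarker(i,(int(u),int(v)),(0,0,255),0,9,1)
cv2.imwrite("pics/wrist5.png",i)
t=r.read_camera("top"); cv2.imwrite("pics/top5.png",cv2.resize(t["img"][155:255,290:390,::-1],(500,500),interpolation=3))
print(rel(st,PLATE+[0,0,.16],platetool()),st["tool_pos"],st["joint_positions"].round(2))
```

```text
(array([ 0.    , -0.0001,  0.0019]), array([-0.17, -0.1 ,  0.01])) [0.42681612 0.29491281 0.1520217 ] [-0.11  0.67 -0.86  1.93  0.67  0.86  0.68]
```

View pics/wrist5.png

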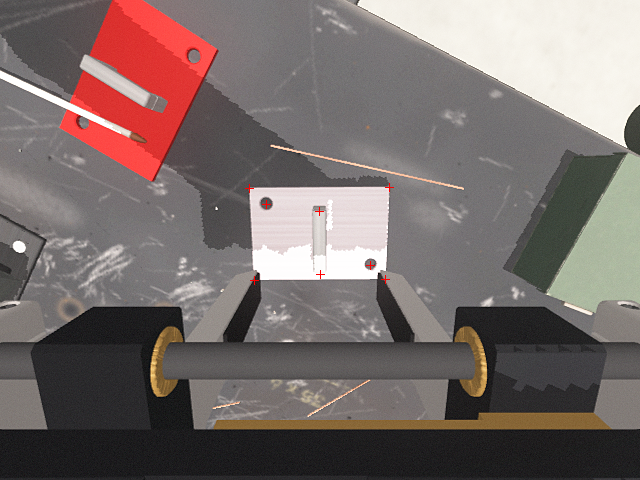

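View pics/top5.png

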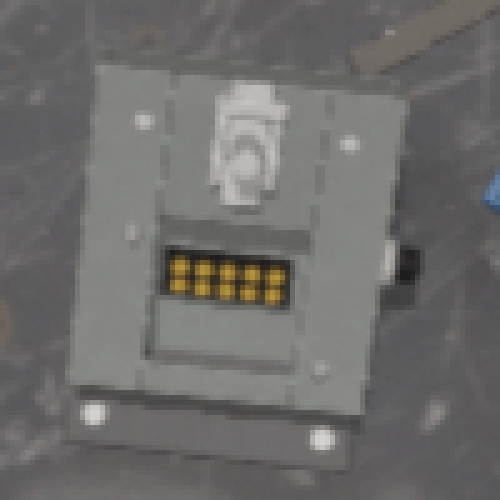

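The plate model fits within 1–2 px: handle at about (320,240), holes at (266,204) and (371,264). The top view shows the bolt drawn back. I'll descend and grasp.

>>> apply_moves(moves=[0.035,0,0.002,0,0,0,0.4,0.07,0,0.002,0,0,0,0.5,0.1,0,0.002,0,0,0,0.5,0.12,0,0.002,0,0,0,0.5,0.131,0,0.002,0,0,0,0.5,0.131,0,0.002,0,0,0,0.5,0.131,0,0.002,0,0,0,1,0.131,0,0.002,0,0,0,1,0.131,0,0.002,0,0,0,1,0.131,0,0.002,0,0,0,1,0.131,0,0.002,0,0,0,1,0.131,0,0.002,0,0,0,1], newtons=40)

```text
time_s: 7.28
tool_pos: [0.4265, 0.2965, 0.0219]
eef_rot: [-0.381, 0.596, -0.381, -0.595]
force: [-1.0, -1.2, 4.6]
opening: 0.0117
```

Run:
```python
from h import *
from rig import r
st=r.state(); c=r.read_camera("wrist"); cv2.imwrite("pics/wrist6.png",c["img"][:,:,::-1])
print(rel(st,PLATE+[0,0,.028],platetool()),st["tool_pos"],st["force"],st["opening"],st["joint_positions"].round(2))
```

```text
(array([0.0019, 0.0003, 0.0004]), array([-0.19, -0.12,  0.09])) [0.42652549 0.2964703  0.02194378] [-0.99193885 -1.21128206  4.58929616] 0.011711051655166987 [-0.24  0.84 -0.66  2.01  0.92  0.61  0.46]
```

View pics/wrist6.png

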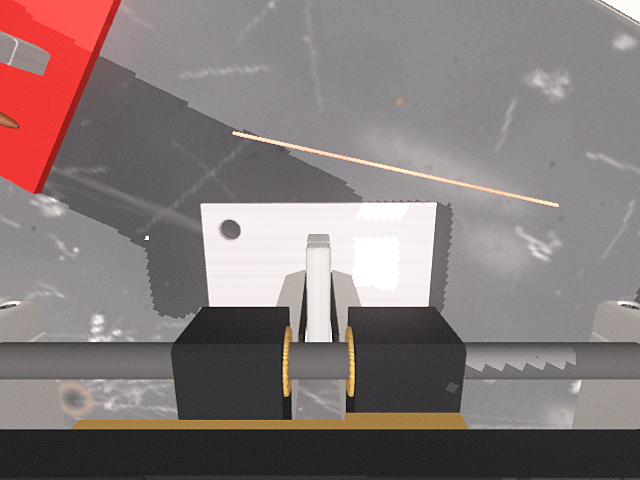

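Grasped (opening 11.7 mm). I'll lift.

>>> apply_moves(moves=[-0.02,0,0,0,0,0,1,-0.05,0,0,0,0,0,1,-0.09,0,0,0,0,0,1,-0.13,0,0,0,0,0,1,-0.17,0,0,0,0,0,1,-0.19,0,0,0,0,0,1,-0.19,0,0,0,0,0,1,-0.19,0,0,0,0,0,1])

```text
time_s: 8.0
tool_pos: [0.4263, 0.2963, 0.2121]
eef_rot: [-0.382, 0.597, -0.381, -0.594]
force: [-0.9, -0.7, -4.6]
opening: 0.0118
```

Run:
```python
from h import *
from rig import r
st=r.state(); c=r.read_camera("wrist"); pickle.dump((c,st),open("w7.pkl","wb")); 
# plate frame in tool: x_pl=-y_tool, y_pl=z_tool, z_pl=-x_tool ; underside 30mm ahead of grasp
R0=Rq(st["eef_rot"]); i=c["img"][:,:,::-1].copy()
for p in ([45,65,5],[45,-65,5],[-45,65,5],[-45,-65,5],[-30,-50,5],[30,50,5],[28,0,37],[-28,0,37]):
    q=np.array([.030-.008-p[2]/1e3,-p[0]/1e3,p[1]/1e3]); w=st["tool_pos"]+R0.apply(q)
    u,v=proj(c,w)[0]; cv2.drawMarker(i,(int(u),int(v)),(0,0,255),0,9,1)
cv2.imwrite("pics/wrist7.png",i)
print(rel(st,S([0,0,.13]),facetool(1)),st["tool_pos"],st["force"],st["opening"],st["joint_positions"].round(2))
```

```text
(array([ 0.0293,  0.0263, -0.3355]), array([ 31.46,   8.32, -29.02])) [0.42625753 0.29634365 0.2121022 ] [-0.85309081 -0.73191267 -4.59249718] 0.011823792792850112 [-0.06  0.59 -0.93  1.87  0.58  0.97  0.75]
```

View pics/wrist7.png

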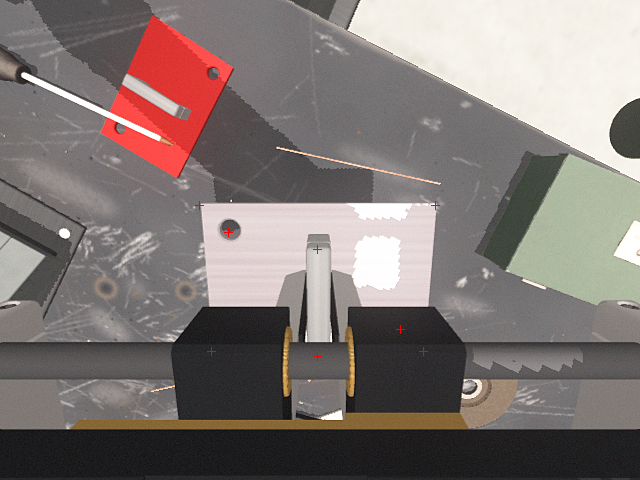

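The grasp is centred: the projected corners agree to 1–2 px. I'll move over the seat.

>>> apply_moves(moves=[-0.01,0.003,-0.035,3,1,-3,1,-0.01,0.006,-0.07,7,2,-7,1,-0.01,0.01,-0.11,12,3,-11,1,0,0.013,-0.15,16,4.2,-15,1,0,0.016,-0.19,20,5,-19,1,0.005,0.02,-0.23,24,6,-23,1,0.01,0.022,-0.27,28,7.4,-26,1,0.015,0.024,-0.305,31.5,8.3,-29,1,0.022,0.026,-0.325,31.5,8.3,-29,1,0.029,0.026,-0.335,31.5,8.3,-29,1,0.029,0.026,-0.335,31.5,8.3,-29,1,0.029,0.026,-0.335,31.5,8.3,-29,1,0.029,0.026,-0.335,31.5,8.3,-29,1,0.029,0.026,-0.335,31.5,8.3,-29,1])

```text
time_s: 9.22
tool_pos: [0.5404, -0.0191, 0.1812]
eef_rot: [0.633, -0.587, 0.395, 0.315]
force: [-0.1, 1.3, -3.9]
opening: 0.0115
```

Run:
```python
from h import *
from rig import r
st=r.state(); c=r.read_camera("wrist"); cv2.imwrite("pics/wrist8.png",c["img"][:,:,::-1]);c=r.read_camera("scene"); cv2.imwrite("pics/scene8.png",cv2.resize(c["img"][80:320,240:520,::-1],(700,600),interpolation=3))
print(rel(st,S([0,0,.07]),facetool(1)),st["tool_pos"],st["force"],st["opening"],st["joint_positions"].round(2))
```

```text
(array([ 0.0589, -0.0036, -0.0001]), array([ 0.05, -0.03, -0.39])) [ 0.54043713 -0.0190872   0.18118074] [-0.10158609  1.33642896 -3.92274825] 0.011524389605977587 [ 0.22  0.42 -0.42  2.35  1.92  0.31 -0.54]
```

View pics/wrist8.png

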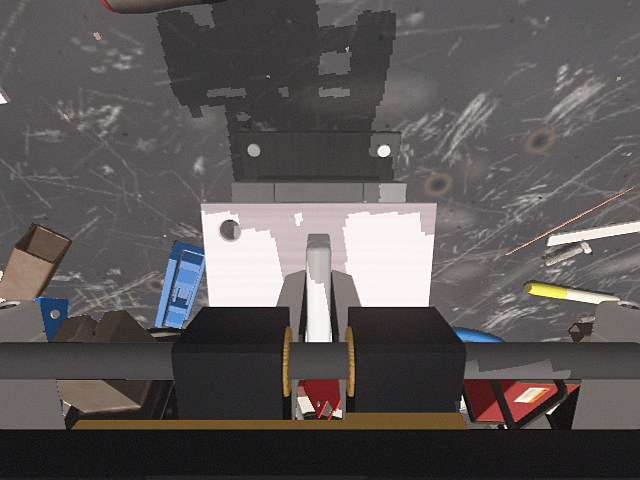

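View pics/scene8.png

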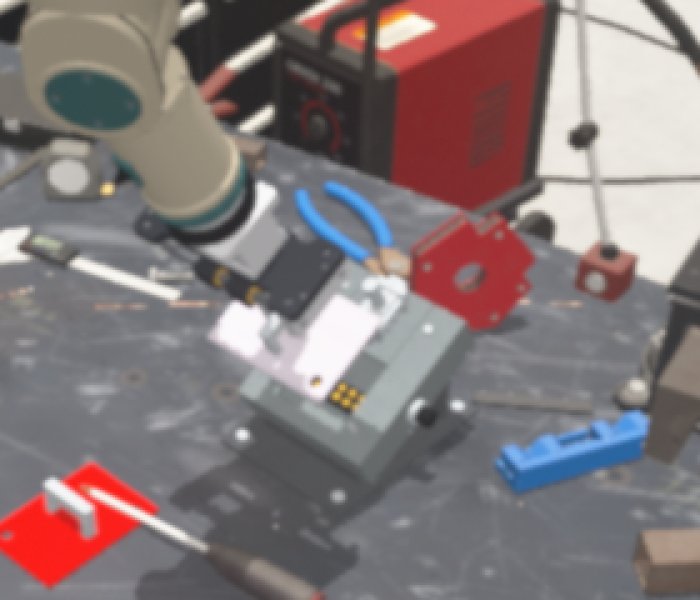

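>>> apply_moves(moves=[0.015,-0.002,0,0,0,-0.2,1,0.03,-0.003,0,0,0,-0.4,1,0.045,-0.004,0,0,0,-0.4,1,0.059,-0.004,0,0,0,-0.4,1,0.059,-0.004,0,0,0,-0.4,1,0.059,-0.004,0,0,0,-0.4,1,0.059,-0.004,0,0,0,-0.4,1])

```text
time_s: 9.9
tool_pos: [0.5734, -0.0219, 0.1335]
eef_rot: [0.634, -0.589, 0.391, 0.313]
force: [0.7, 0.3, -3.4]
opening: 0.0116
```

Run:
```python
from h import *
from rig import r
st=r.state(); c=r.read_camera("wrist"); cv2.imwrite("pics/wrist9.png",c["img"][:,:,::-1])
print(rel(st,S([0,0,.048]),facetool(1)),st["tool_pos"],st["force"],st["opening"],st["joint_positions"].round(2))
```

```text
(array([ 0.0231,  0.0017, -0.0016]), array([0.17, 0.04, 0.15])) [ 0.57340723 -0.02193897  0.13348893] [ 0.66121875  0.26152667 -3.37870983] 0.011557122534842933 [ 0.28  0.58 -0.51  2.32  2.11  0.44 -0.69]
```

View pics/wrist9.png

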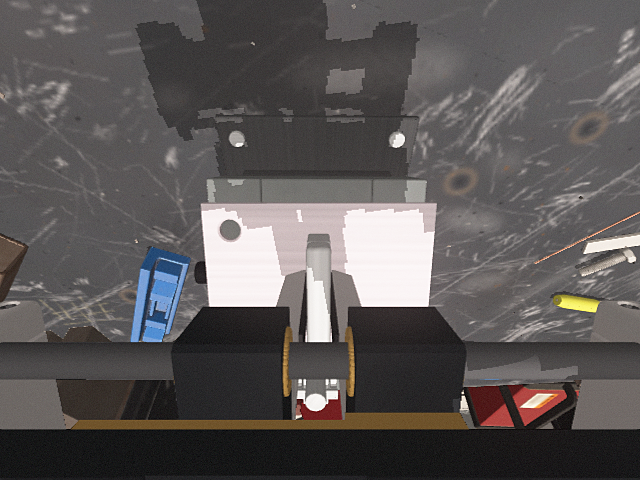

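>>> apply_moves(moves=[0.01,0.0015,-0.0015,0,0,0,1,0.02,0.0015,-0.0015,0,0,0,1,0.023,0.0015,-0.0015,0,0,0.1,1,0.023,0.0015,-0.0015,0,0,0.1,1,0.023,0.0015,-0.0015,0,0,0.1,1,0.023,0.0015,-0.0015,0,0,0.1,1])

```text
time_s: 10.45
tool_pos: [0.5835, -0.0248, 0.1139]
eef_rot: [0.634, -0.589, 0.392, 0.313]
force: [0.5, 0.2, -2.4]
opening: 0.0118
```

Run:
```python
from h import *
from rig import r
st=r.state(); c=r.read_camera("wrist"); cv2.imwrite("pics/wrist10.png",c["img"][:,:,::-1])
t=r.read_camera("top"); cv2.imwrite("pics/top10.png",cv2.resize(t["img"][155:255,290:390,::-1],(500,500),interpolation=3))
s=r.read_camera("scene"); cv2.imwrite("pics/scene10.png",cv2.resize(s["img"][150:290,300:440,::-1],(500,500),interpolation=3))
print(rel(st,S([0,0,.030]),facetool(1)),st["tool_pos"],st["force"],st["opening"],st["joint_positions"].round(2))
```

```text
(array([ 0.019 ,  0.0009, -0.0002]), array([0.19, 0.02, 0.13])) [ 0.58350935 -0.02477243  0.11387683] [ 0.47511527  0.21498285 -2.41166825] 0.011753072459830175 [ 0.3   0.64 -0.53  2.3   2.16  0.48 -0.72]
```

View pics/wrist10.png

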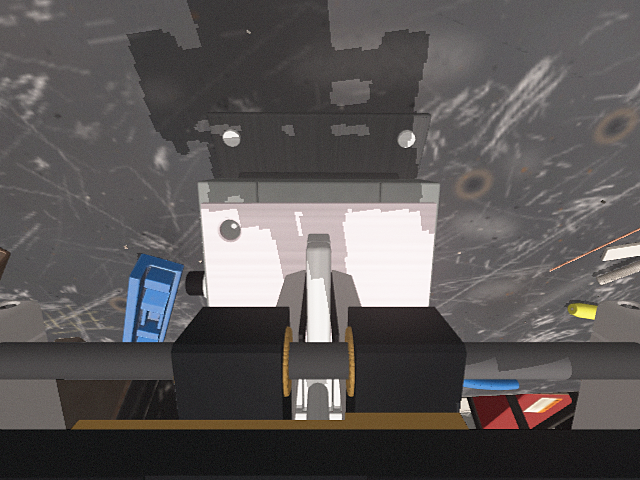

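View pics/scene10.png

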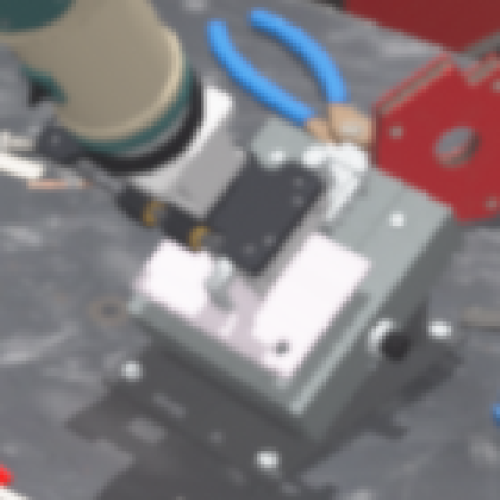

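Run:
```python
from h import *
from rig import r
st=r.state(); c=r.read_camera("wrist"); print(proj(c,S([-.03,-.05,.014])))
i=cv2.resize(c["img"][200:260,200:260,::-1],(600,600),interpolation=cv2.INTER_NEAREST); cv2.imwrite("pics/hole.png",i)
R0=Rq(st["eef_rot"]); n=R0.as_matrix()[:,0]
a=onplane(c,[(229.7,229.8)],n,n@(st["tool_pos"])+.022-.0025)
for u in[(234,226),(234,227)]:
    b=onplane(c,[u],n,n@(S([0,0,.014]))); print("pin-hole in tool mm",R0.inv().apply(b-a)*1000)
```

```text
[[233.15769071 227.68663354]]
pin-hole in tool mm [[7.26692385 0.83623148 0.72211012]]
pin-hole in tool mm [[7.26692385 0.236592   0.6865735 ]]
```

View pics/hole.png

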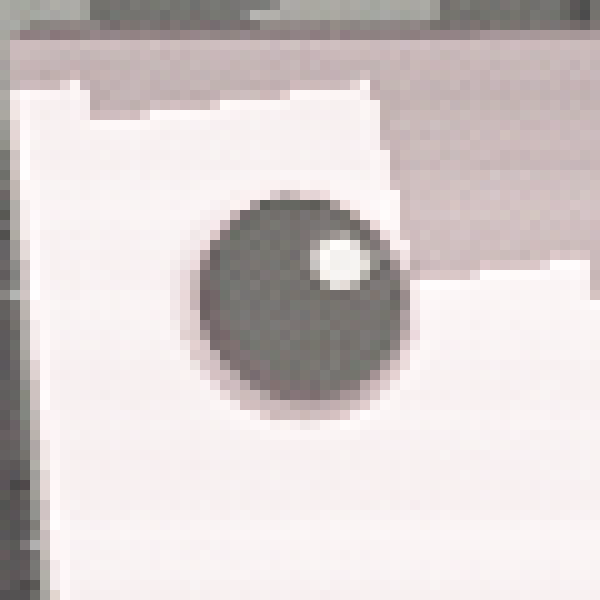

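The pin tip shows in the lower hole at (234,226), within 1 mm of concentric. I'll lower gently.

>>> apply_moves(moves=[0.003,0.0008,0.0003,0.1,0,0.1,1,0.006,0.0008,0.0003,0.1,0,0.1,1,0.009,0.0008,0.0003,0.1,0,0.1,1,0.012,0.0008,0.0003,0.1,0,0.1,1,0.014,0.0008,0.0003,0.1,0,0.1,1,0.016,0.0008,0.0003,0.1,0,0.1,1,0.018,0.0008,0.0003,0.1,0,0.1,1,0.019,0.0008,0.0003,0.1,0,0.1,1,0.019,0.0008,0.0003,0.1,0,0.1,1])

```text
time_s: 11.4
tool_pos: [0.592, -0.0257, 0.0971]
eef_rot: [0.634, -0.589, 0.392, 0.313]
force: [-4.4, 0.1, 3.2]
opening: 0.0116
```

Run:
```python
from h import *
from rig import r
st=r.state(); c=r.read_camera("wrist"); cv2.imwrite("pics/wrist11.png",c["img"][:,:,::-1])
print(rel(st,S([0,0,.030]),facetool(1)),st["tool_pos"],seatR().inv().apply(st["force"]),st["opening"],st["joint_positions"].round(2))
```

```text
(array([ 0.0002, -0.0002, -0.0004]), array([0.11, 0.01, 0.03])) [ 0.59195775 -0.02566574  0.09711095] [-2.18211601 -0.50190504  4.97740884] 0.011617141127515263 [ 0.31  0.68 -0.54  2.29  2.19  0.51 -0.74]
```

View pics/wrist11.png

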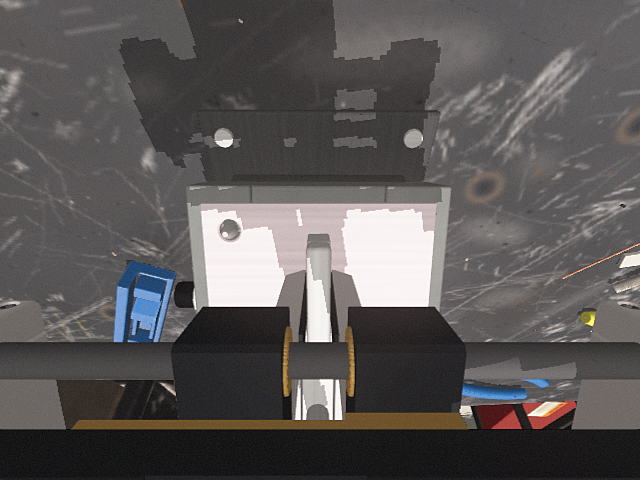

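>>> apply_moves(moves=[0.001,0,0,0.1,0,0,1,0.002,0,0,0.1,0,0,1,0.003,0,0,0.1,0,0,1,0.003,0,0,0.1,0,0,1])

```text
time_s: 11.78
tool_pos: [0.592, -0.0257, 0.097]
eef_rot: [0.634, -0.589, 0.392, 0.312]
force: [-20.5, -1.3, 31.3]
opening: 0.0114
```

Run:
```python
from h import *
from rig import r
st=r.state(); c=r.read_camera("wrist"); cv2.imwrite("pics/w12.png",cv2.resize(c["img"][180:300,180:460,::-1],None,fx=2.8,fy=2.8,interpolation=3))
print(rel(st,S([0,0,.030]),facetool(1)),st["tool_pos"],seatR().inv().apply(st["force"]),st["opening"])
```

```text
(array([ 0.0001, -0.0002, -0.0003]), array([ 0.13, -0.03,  0.18])) [ 0.5919963  -0.02568993  0.09699813] [-1.79066102 -3.93055666 37.12957023] 0.011409370064045675
```

View pics/w12.png

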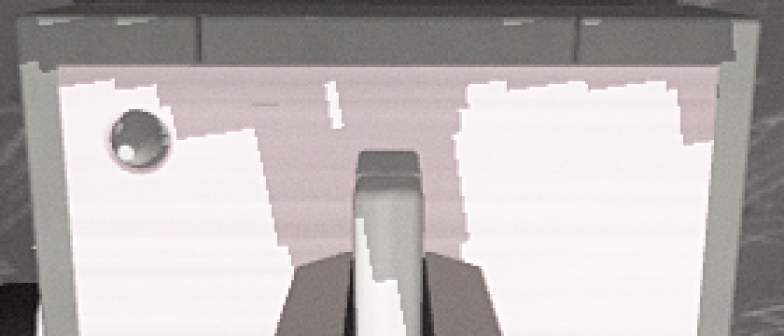

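The plate is down: 37 N moved it 0.1 mm, and the pin fills the hole. I'll relax, release and retreat.

>>> apply_moves(moves=[0,0,0,0,0,0,1,0,0,0,0,0,0,0.6,0,0,0,0,0,0,0.6,0,0,0,0,0,0,0.6,-0.03,0,0,0,0,0,0.5,-0.06,0,0,0,0,0,0.5,-0.08,-0.02,0,0,0,0,0.5,-0.08,-0.05,0,0,0,0,0.5,-0.08,-0.083,0,0,0,0,0.5,-0.08,-0.083,0,0,0,0,0.5,-0.08,-0.083,0,0,0,0,0.5])

```text
time_s: 12.75
tool_pos: [0.6265, -0.0296, 0.2101]
eef_rot: [0.635, -0.59, 0.391, 0.311]
force: [0.7, 0.1, -0.3]
opening: 0.047
```

Run:
```python
from h import *
from rig import r
st=r.state(); c=r.read_camera("wrist"); pickle.dump(c,open("wrist13.pkl","wb"));i=c["img"][:,:,::-1].copy()
for p in ([45,65,5],[45,-65,5],[-45,65,5],[-45,-65,5],[-30,-50,14],[30,50,14],[82,0,48.5]):
    u,v=proj(c,S(np.array(p)/1e3))[0]; cv2.drawMarker(i,(int(u),int(v)),(0,0,255),0,9,1)
cv2.imwrite("pics/wrist13.png",i)
print(rel(st,S([.082,0,.038]),facetool(1)),st["tool_pos"],st["opening"],st["joint_positions"].round(2))
```

```text
(array([ 0.0726,  0.0049, -0.001 ]), array([ 0.09, -0.01,  0.41])) [ 0.62654715 -0.02958391  0.21006701] 0.047039945551401216 [ 0.21  0.45 -0.36  2.12  1.34  0.26  0.1 ]
```

View pics/wrist13.png

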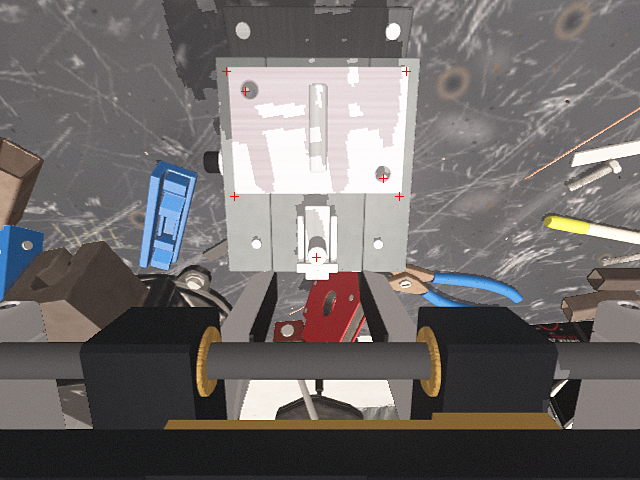

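The cover sits over both pins (holes at (249,90) and (383,174)), and the bolt tip at (317,205) is clear above its upper edge. I'll check flatness by depth and approach the knob.

>>> apply_moves(moves=[0.02,0.005,-0.001,0,0,0.4,0.5,0.04,0.005,-0.001,0,0,0.4,0.5,0.06,0.005,-0.001,0,0,0.4,0.5,0.0725,0.005,-0.001,0,0,0.4,0.5,0.0725,0.005,-0.001,0,0,0.4,0.5,0.0725,0.005,-0.001,0,0,0.4,0.5])

```text
time_s: 13.3
tool_pos: [0.658, -0.0348, 0.1437]
eef_rot: [0.634, -0.588, 0.393, 0.314]
force: [-0.2, 0.1, 0.1]
opening: 0.047
```

Run:
```python
from h import *
from rig import r
st=r.state(); c=r.read_camera("wrist");cv2.imwrite("pics/wrist14.png",c["img"][:,:,::-1])
print(rel(st,S([.082,0,.038]),facetool(1)),st["tool_pos"],st["force"],st["opening"],st["joint_positions"].round(2))
c=pickle.load(open("wrist13.pkl","rb")); Q=(seatR().inv().apply(cloud(c).reshape(-1,3)-SEAT))*1000
def med(x0,x1,y0,y1):
    k=(Q[:,0]>x0)&(Q[:,0]<x1)&(Q[:,1]>y0)&(Q[:,1]<y1); return k.sum(),np.median(Q[k,2]).round(2)
print("plate",[med(*b) for b in((-42,-35,-60,-20),(-42,-35,20,60),(35,42,-60,-20),(35,42,20,60))])
print("face",[med(*b) for b in((-52,-48,-60,60),(55,100,30,70),(55,100,-70,-30))])
```

```text
(array([-0.0008, -0.0012,  0.0001]), array([ 0.08,  0.01, -0.1 ])) [ 0.65802614 -0.03483372  0.14371642] [-0.18856899  0.06273799  0.13007084] 0.0470327513930723 [ 0.21  0.6  -0.36  2.09  1.77  0.29 -0.29]
plate [(np.int64(589), np.float64(5.26)), (np.int64(565), np.float64(5.3)), (np.int64(459), np.float64(5.3)), (np.int64(442), np.float64(5.13))]
face [(np.int64(685), np.float64(0.51)), (np.int64(18700), np.float64(212.7)), (np.int64(16667), np.float64(212.49))]
```

View pics/wrist14.png

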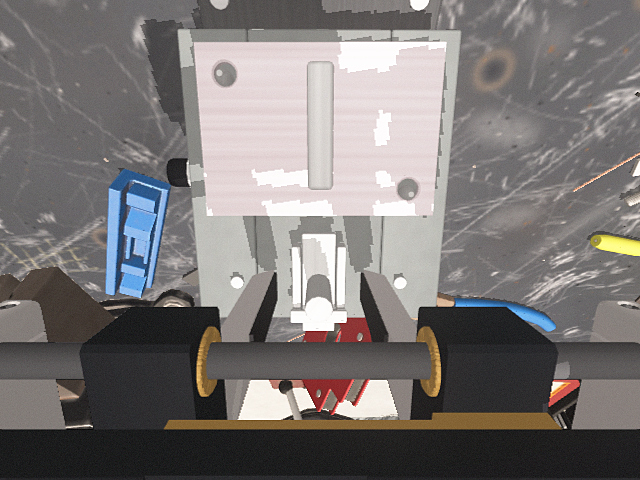

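The plate top is 5.1–5.3 mm off the face at all four corners, so it is flat and fully down. I'll close on the knob and push it home.

>>> apply_moves(moves=[-0.001,-0.001,0,0,0,0,1,-0.001,-0.001,0,0,0,0,1,-0.001,-0.001,0,0,0,0,1,-0.001,-0.001,0,0,0,0,1,-0.001,-0.001,0,0,0,0,1,-0.001,0.003,0,0,0,0,1,-0.001,0.007,0,0,0,0,1,-0.001,0.011,0,0,0,0,1,-0.001,0.015,0,0,0,0,1,-0.001,0.019,0,0,0,0,1,-0.001,0.021,0,0,0,0,1,-0.001,0.021,0,0,0,0,1], newtons=15)

```text
time_s: 14.35
tool_pos: [0.6408, -0.0325, 0.136]
eef_rot: [0.634, -0.589, 0.392, 0.312]
force: [1.8, -0.4, 6.1]
opening: 0.0135
```

```bash
cat > g.py <<'E'
from h import *
from rig import r
st=r.state(); g=st["tool_pos"]-Rq(st["eef_rot"]).apply([.008,0,0])
print("grasp in seat",seatR().inv().apply(g-SEAT)*1000,seatR().inv().apply(st["force"]),st["opening"])
E
python3 g.py
```

```text
grasp in seat [ 6.19508197e+01 -1.91075134e-02  3.92353277e+01] [ 4.63686239 -0.13026772  4.35474073] 0.013484590174486019
```

>>> apply_moves(moves=[0,0.003,0,0,0,0,1,0,0.005,0,0,0,0,1,0,0.005,0,0,0,0,1])

```text
time_s: 14.6
tool_pos: [0.6406, -0.0325, 0.1361]
eef_rot: [0.635, -0.591, 0.39, 0.31]
force: [9.8, -0.2, 4.2]
opening: 0.0134
```

```bash
python3 g.py
```

```text
grasp in seat [ 6.17524488e+01 -3.90730929e-02  3.93777402e+01] [10.57994166  1.06101442 -1.24756464] 0.013421387695967029
```

The bolt is on its home stop (61.8 mm, force rose to 10.6 N). I'll relax, release and retreat well clear.

>>> apply_moves(moves=[0,0.001,0,0,0,0,1,0,0,0,0,0,0,0.5,0,0,0,0,0,0,0.5,0,0,0,0,0,0,0.5,-0.03,0,0,0,0,0,0.4,-0.06,0,0,0,0,0,0.4,-0.1,0,0,0,0,0,0.2,-0.13,0,0,0,0,0,0,-0.13,0,0,0,0,0,0,-0.13,0,0,0,0,0,0,-0.13,0,0,0,0,0,0])

```text
time_s: 15.52
tool_pos: [0.5748, -0.0239, 0.2485]
eef_rot: [0.635, -0.591, 0.39, 0.309]
force: [0.4, -0.4, -0.2]
opening: 0.077
```

Run:
```python
from h import *
from rig import r
st=r.state(); c=r.read_camera("wrist");i=c["img"][:,:,::-1].copy()
for p in ([62,0,48.5],[32,0,9]):
    u,v=proj(c,S(np.array(p)/1e3))[0]; cv2.drawMarker(i,(int(u),int(v)),(0,0,255),0,9,1)
cv2.imwrite("pics/wrist15.png",i)
t=r.read_camera("top"); cv2.imwrite("pics/top15.png",t["img"][:,:,::-1])
print(st["tool_pos"],st["force"],st["opening"],st["qvel"].round(3))
Q=(seatR().inv().apply(cloud(c).reshape(-1,3)-SEAT))*1000
for b in((-42,-35,-60,-20),(-42,-35,20,60),(35,42,-60,-20),(35,42,20,60)):
    k=(Q[:,0]>b[0])&(Q[:,0]<b[1])&(Q[:,1]>b[2])&(Q[:,1]<b[3])&(Q[:,2]<50); print(k.sum(),np.median(Q[k,2]).round(2))
```

```text
[ 0.57482144 -0.02393934  0.24853453] [ 0.40252335 -0.43685557 -0.21844598] 0.07700982644109558 [-0.011  0.042  0.025 -0.004  0.028  0.    -0.015]
360 5.14
367 5.25
300 5.26
291 5.16
```

View pics/wrist15.png

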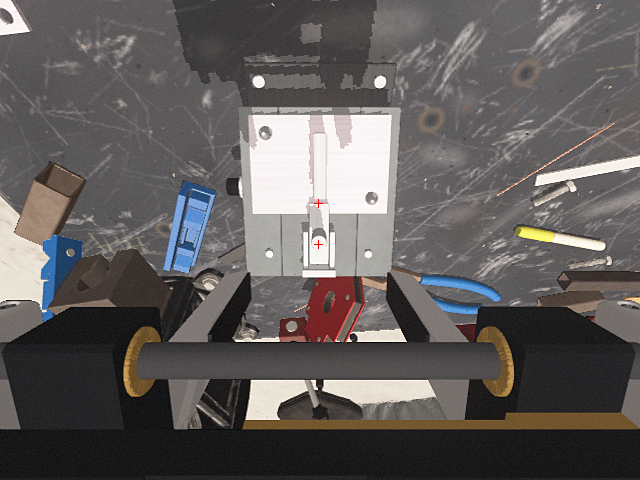

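View pics/top15.png

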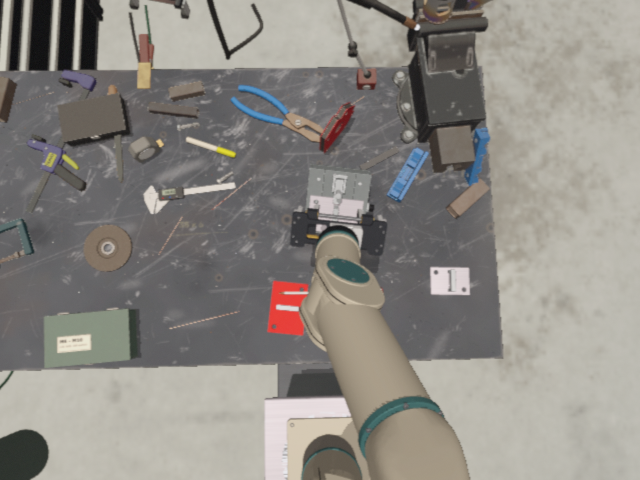

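The bolt tip at (318,203) overlaps the cover's edge, with the knob at (318,244) in its home position. The cover is flat and the other items are where they were. I'll hand in the job.

```bash
python3 -c "
from rig import r
print(r.finish_job())"
```

```text
the job is handed in; nothing more can be done
None
```

The terminal box is closed and the job is handed in, at about 15.6 s of the 64 s allowed. I drew the bolt back to its stop, then seated the larger white cover (it measured 90 x 131 mm) over both pins. I pushed the bolt home, let go and moved the arm clear.

**Last checks:**
- **Cover:** its top is 5.1–5.3 mm off the face at all four corners, so it is flat and fully down. Both pins show in the holes.
- **Bolt:** the knob stopped at 61.8 mm against a nominal 62 mm, and the picture shows the tip over the cover's edge.
- **Robot:** the gripper is open and nothing touches it. The highest tool force I read was about 37 N, while pressing the cover down.
- **Other items:** the smaller cover, the calipers and the red look-alike look unmoved in the last top view. The arm hid most of the screwdriver in that view, but the gripper never went near it.

**Disagreements:**
- The scene camera put the box about 5 mm to the right of where the top camera did. I used the top view, which the wrist view confirmed.
- Gripping the knob showed a further 1.4 mm sideways error, which I corrected before placing the cover.
- The depth check of the bare face beside the bolt failed because the gripper was in view, so I ignored it.

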